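Set and lock the banding guide against the bowl

ROBOT

A 6-joint arm with a two-finger parallel gripper is mounted at the origin on the work surface. World frame = base frame: x ahead of the robot, y to its left, z up, the work surface at z = 0. Lengths are in m, angles in degrees, forces in N, time in s.
With the tool pointing down it reaches from about 0.35 to 0.95 m from the base axis. Payload 17.4 kg.
Tool frame: the origin (TCP) lies between the finger pads; the fingertips stand r.tip_reach ahead of it and the grasp point (between the pads) is the TCP (r.tip_reach is the distance from the TCP to the fingertips, in m); z points along the fingers, y is the direction in which the jaws open and shut (so a half turn about z gives the same grasp; the last joint's range is limited). The gripper opens to 93 mm and grips with 3 to 60 N. Pads are 15 mm wide; open, the fingers measure 128 mm over their backs; the gripper's body (75 mm by 188 mm) begins 65 mm behind the grasp point.
Start: joints at [72.319, 6.646, 82.598, -0, 90.757, -2.166], TCP at [0.181, 0.65, 0.238] pointing down, gripper open.
Joint ranges: [-162.19, 162.19], [-47.58, 125.68], [4.15, 143.07], [-65.23, 245.23], [0.69, 171.88], [-170.13, 170.13]. Speed limits (degrees/s): [108.29, 108.29, 127.2, 180, 180, 180].

INTERFACE

Orientations are given as [roll, pitch, yaw] about the fixed x, y, z axes, in that order (R = Rz(yaw) Ry(pitch) Rx(roll)).
In Python, from cell import telemetry, vision, close_job, r gives the robot as it stands. The module is installed in compiled form; this text tells all that it offers.
- The arm moves only by the tool step_arm, never from a script. Its argument "series" is a list of rows, each an object of numbers: "grip": the closure, from 0 (fully open) to 1 (shut); "tx", "ty", "tz": the shift along the tool's x, y, z normalised to -1 to 1, where 1 is 500 mm; "yaw": the turn about the tool's z normalised to -1 to 1, where 1 is 120 degrees. A call has 1 to 12 rows; each row is the pose to reach, as a shift and turn from the pose measured when the call began, along the tool's axes at that moment; what a row does not reach only later rows make up. A row lasts 1/10 s, in which the tool goes at most 50 mm and 8.59 degrees, less where a joint would pass 70% of its speed; a pose out of reach is approached as far as the arm can. A call with a number of a shift or a turn outside -1 to 1 is refused whole. A call with a gripper value outside its range is refused whole. The fingers move at their own pace and stop on an object; "grip_force" is the grip in N (left out, the last holds). Time passes only in rows, so rows that repeat a pose let the fingers close. It gives the time, the measured TCP pose, the force and the opening at its end, in the units of the state.
- telemetry.get_obs(): the state, without advancing time (a new reading comes with each control period).
- vision.get_image(name): name is "side" or "top"; returns a dict with "image" (420x560x3 uint8, blue, green, red), "camera_matrix" (3x3 intrinsics, pixels), "k1" (the pictures are not rectified: a ray, as slopes to the right and down, at radius r is drawn at 1 + k1 r^2 times it, then the intrinsics apply), "R" (3x3) and "t" (3): a world point X has camera coordinates R X + t. Camera axes: x right, y down, z forward; pixel columns grow to the right and rows downward; lengths in m; the calibration is good to about 2 mm. A picture is of the moment at which its call begins. There is no depth.
- close_job(): hands the job in, once; it reports no verdict.
The state is a dict: "time_s": time; "joints": joint angles; "qvel": joint speeds; "joint_efforts": joint torques, N m; "tcp_pos": TCP position; "eef_rot": TCP orientation; "wrist_force": force on the tool from outside, world axes, zero at the start; "moment": the same for the moment, N m; "gripper_width": finger opening in m.
Only numpy, scipy, OpenCV 4.12 (cv2) and the standard library are available. Lean on these libraries where they do the work, as an engineer would, in place of code of your own. Each camera call takes 0.05 s, during which the arm holds its last target.

TASK

Slide the blue guide carriage along its rail until its white pad just touches the rim of the upside-down bowl, without shoving or knocking the bowl. Then lock it there: turn the black knob clockwise until you feel it bite (the resistance rises sharply), give it one eighth of a turn more (45 degrees) and no further, and let go. Leave everything else on the bench as it is.

Things in the scene. Friction and masses are not known exactly. Their poses are not given: they have to be found in the camera images.
- rig: Banding rig, fixed: plywood board 200 (x) by 480 (y) by 16 mm. Origin at the centre of its underside. On its middle line (x = 0) lie a rail along y (the -y half) and a banding wheel (aluminium disc, radius 104 mm, upper face 46 mm above the bench, centre at y = +115 mm) with a wooden centring disc (radius 78 mm, 9 mm high). The carriage slides towards the wheel along the rig's +y.
- carriage: Blue carriage: column 34 mm square up to 89 mm above the bench, steel arm (top at 67 mm) reaching along +y to a white pad 30 mm wide. Origin on the knob's axis at bench height, axes as the rig's. Slides only along the rig's y, 150 mm at most (the bowl comes first), against a steady drag of 5 N plus 4 N per m/s, before and after locking alike; stays where it is left. Move it by the knob.
- pad_face (a point): Centre of the white pad's front face, which meets the bowl, 75 mm along +y from the knob's axis, 53 mm above the bench.
- knob_screw (a point): Foot of the knob on its axis, 105 mm above the bench, where its steel screw (diameter 10 mm) goes down into the carriage. The screw is dry: it stays where it is left and resists only while it is being turned. If the hand swings back by half a degree at the end of a step, nothing is felt, so read the moment while turning or after a small step of about 1 degree.
- knob_grip (a point): Centre of the grip of the black round knob: diameter 42, height 28 mm, on its upright axis, 119 mm above the bench (knob from 105 to 133 mm); x axis along the white line on its red cap. Grip from above at any yaw; 40 N does not slip. Clockwise from above tightens. It takes 0.04 N m over the first 25 to 92 degrees, then bites: 0.4 N m at once, 0.5 N m at 45 degrees past the bite. Angles vary.
- bowl: Glazed cream bowl lying upside down on the banding wheel, over the centring disc, loose (about 0.8 kg; a push of several newtons shifts it). Rim outer diameter 190 mm, 60 mm high; it tapers upward. Origin at the centre of its rim plane, 46 mm above the bench, z up. The pad meets it close above the rim, when the pad's face is about 93 mm from the bowl's axis.
- pot_blue: Small paint pot with a blue cap, 38 mm across, 45 mm high, standing on the rig's board; leave it. Origin at the centre of its underside.
- pot_green: Small paint pot with a green cap, as the blue one; leave it.
- dish_a: White bowl, 150 mm across, 50 mm high, bystander. Origin at the centre of its underside.
- dish_b: White bowl, as the other, bystander.
- glaze_jar: Amber glass jar with a white cap, 68 mm across, 100 mm high, bystander. Origin at the centre of its underside.
- water_mug: Blue mug, 76 mm across, 85 mm high, bystander. Origin at the centre of its underside.
- brush: Brush 180 mm long with a wooden handle, lying on the bench, bystander.
Mind the look-alikes: they are no part of the job. What is shaped like the bowl but orange or red is not meant.

How it is judged:
By the outcome, as a careful person would: the job done as asked, in the order asked, and still so for the second after the job is handed in, with the robot touching nothing.
It also fails if it takes over 64 s, if anything falls off the work surface, if the arm or the gripper's body presses on something with over 40 N, if the wrist force passes 120 N, or if a joint passes its speed limit or range.

## Working session

There is one attempt and no reset: what is moved stays moved. The work goes in short steps, Python scripts to look and compute and a tool call to move; the robot and the scene stay as the last step left them, time stands still between calls to the robot, and variables do not carry over. Pictures are saved under pics/ and viewed, and the job is handed in when it is done.

Besides the shell and the picture viewer there is one more tool, called after ">>>" as name(argument=value, ...), one argument or row to a line, values as JSON. step_arm: Moves the arm, as the interface text tells. Its arguments: {"type":"object","properties":{"series":{"type":"array"},"grip_force":{"type":"number"}},"required":["series"]}

```bash
mkdir -p pics
python3 - <<'E'
from cell import telemetry, vision, r
import cv2,pickle
d={}
for n in("side","top"):
    d[n]=vision.get_image(n); cv2.imwrite(f"pics/{n}0.png",d[n]["image"])
    print(n,d[n]["camera_matrix"],d[n]["k1"],d[n]["R"],d[n]["t"])
pickle.dump(d,open("d0.pkl","wb"))
print(telemetry.get_obs(), r.tip_reach)
E
```

```text
side [[383.3884354    0.         284.45734027]
 [  0.         383.3884354  204.73451291]
 [  0.           0.           1.        ]] -0.030552553275578483 [[ 0.99448643 -0.10474363 -0.00505172]
 [-0.06993293 -0.62653901 -0.77624626]
 [ 0.07814175  0.77231965 -0.63040957]] [-0.5130368   0.13968157  1.05316192]
top [[483.68714315   0.         279.34105462]
 [  0.         483.68714315 212.09225212]
 [  0.           0.           1.        ]] -0.14971235713470735 [[-0.01481673 -0.99987163 -0.00609851]
 [-0.99600158  0.01529622 -0.08801638]
 [ 0.08809837  0.00477001 -0.99610036]] [0.05390902 0.52462923 1.65394404]
{'time_s': 0.1, 'joints': array([ 7.23182630e+01,  6.67354387e+00,  8.26342010e+01,  1.11796422e-03,
        9.07569627e+01, -2.16694258e+00]), 'qvel': array([ 0.02593849, -0.08602747,  0.0283737 ,  0.0696197 ,  0.03503042,
        0.05312625]), 'joint_efforts': array([ 9.43426639e-04, -7.22896099e+01, -6.23873878e+01,  7.82118388e-02,
        2.28141347e-02, -4.08773474e-05]), 'tcp_pos': array([0.18051654, 0.65023069, 0.23692875]), 'eef_rot': array([-1.79935381e+02, -3.56375906e-03,  1.64485218e+02]), 'wrist_force': array([ 0.05232868,  0.11352619, -1.41291456]), 'moment': array([-0.07631007, -0.01130813, -0.01823891]), 'gripper_width': 0.09293028837124745} 0.019
```

View pics/side0.png

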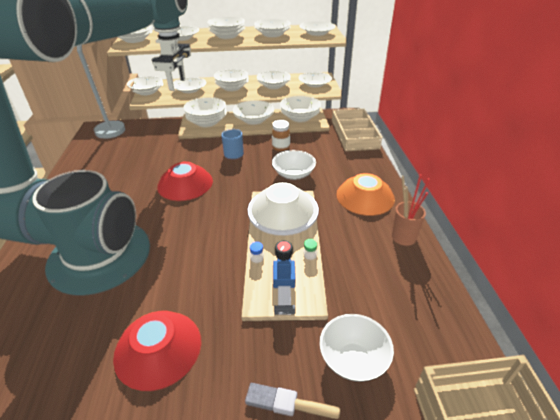

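View pics/top0.png

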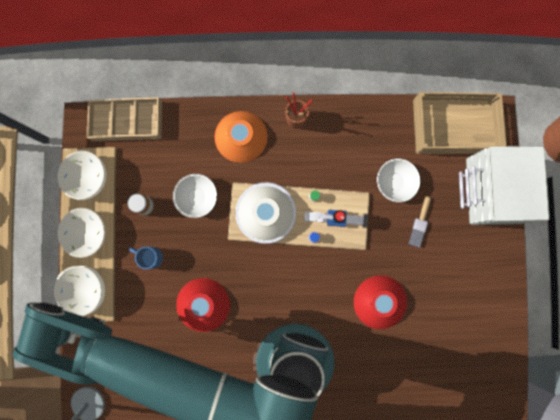

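Side: the knob's red cap is at about (285,247), the bowl at (283,205) and the pots at (257,252) and (310,248). Top: the cap is at (340,216), the bowl at (265,211) and the board spans (230..370, 183..247). I'll zoom in and measure.

```bash
cat > h.py <<'E'
import numpy as np,cv2,pickle
def ray(c,uv):
    K=c["camera_matrix"];k=c["k1"]
    uv=np.atleast_2d(np.float64(uv))
    p=cv2.undistortPoints(uv.reshape(-1,1,2),K,np.array([k,0,0,0.])).reshape(-1,2)
    R=c["R"];t=c["t"]
    d=np.c_[p,np.ones(len(p))]@R
    return -R.T@t,d
def plane(c,uv,z):
    o,d=ray(c,uv); return o+d*((z-o[2])/d[:,2])[:,None]
def two(c1,u1,c2,u2):
    o1,d1=ray(c1,u1);o2,d2=ray(c2,u2);d1=d1[0]/np.linalg.norm(d1);d2=d2[0]/np.linalg.norm(d2)
    s=np.linalg.lstsq(np.c_[d1,-d2],o2-o1,rcond=None)[0]
    a=o1+s[0]*d1;b=o2+s[1]*d2
    return (a+b)/2,np.linalg.norm(a-b)
def proj(c,X):
    X=np.atleast_2d(X);rv=cv2.Rodrigues(c["R"])[0]
    return cv2.projectPoints(np.float64(X),rv,c["t"],c["camera_matrix"],np.array([c["k1"],0,0,0.]))[0].reshape(-1,2)
E
python3 - <<'E'
from h import *
d=pickle.load(open("d0.pkl","rb"))
s,t=d["side"]["image"],d["top"]["image"]
cv2.imwrite("pics/tz.png",cv2.resize(t[170:260,220:380],None,fx=5,fy=5,interpolation=cv2.INTER_CUBIC))
cv2.imwrite("pics/sz.png",cv2.resize(s[175:325,235:335],None,fx=4,fy=4,interpolation=cv2.INTER_CUBIC))
for n,x0,y0,x1,y1 in(("side",270,235,300,262),("top",325,205,355,230)):
    im=d[n]["image"];hsv=cv2.cvtColor(im,cv2.COLOR_BGR2HSV)
    m=(((hsv[...,0]<10)|(hsv[...,0]>170))&(hsv[...,1]>150)&(hsv[...,2]>90)).astype(np.uint8)
    q=np.zeros_like(m);q[y0:y1,x0:x1]=m[y0:y1,x0:x1]
    ys,xs=np.nonzero(q);c=cv2.boundingRect(q);print(n,len(xs),xs.mean(),ys.mean(),c)
    print(plane(d[n],(xs.mean(),ys.mean()),.133))
E
```

```text
side 0 nan nan (0, 0, 0, 0)
[[nan nan nan]]
top 62 338.8225806451613 215.30645161290323 (335, 211, 10, 10)
[[ 0.50225518 -0.14725997  0.133     ]]<stdin>:10: RuntimeWarning: Mean of empty slice.
  ret = ret.dtype.type(ret / rcount)
<stdin>:11: RuntimeWarning: Mean of empty slice.
```

View pics/tz.png

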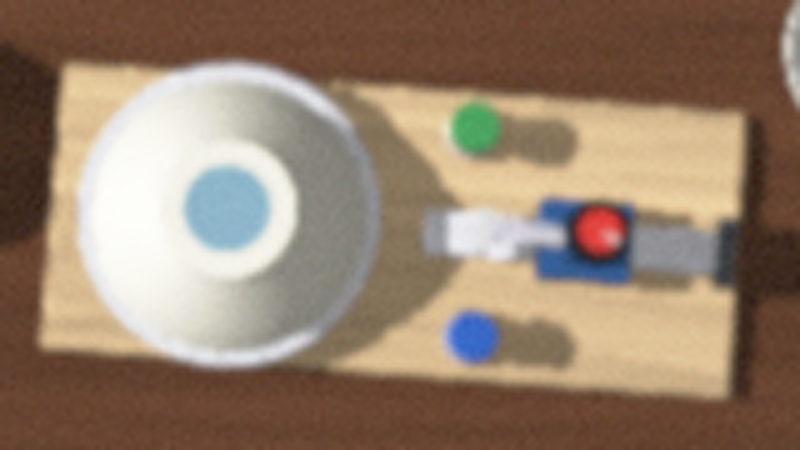

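View pics/sz.png

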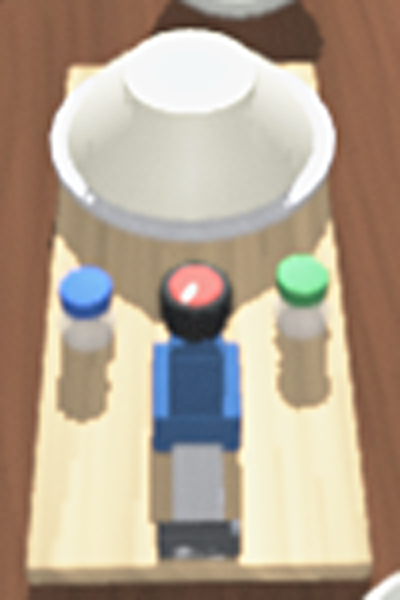

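```bash
cat > meas.py <<'E'
from h import *
d=pickle.load(open("d0.pkl","rb"))
S,T=d["side"],d["top"]
tz=lambda p:(np.atleast_2d(np.float64(p))+.5)/5-.5+[220,170]
sz=lambda p:(np.atleast_2d(np.float64(p))+.5)/4-.5+[235,175]
C=plane(T,tz([(63,62),(746,112),(733,398),(38,348)]),.016)
print("corners",C, [np.linalg.norm(C[i]-C[(i+1)%4]) for i in range(4)], C.mean(0))
a=(C[0]+C[3]-C[1]-C[2])[:2];yaw=np.degrees(np.arctan2(a[1],a[0]))-90
b=(C[0]+C[1]-C[2]-C[3])[:2];print("rig yaw",yaw,np.degrees(np.arctan2(b[1],b[0])))
def blob(n,box,f):
    im=d[n]["image"];hsv=cv2.cvtColor(im,cv2.COLOR_BGR2HSV).astype(int)
    m=np.zeros(im.shape[:2],np.uint8);x0,y0,x1,y1=box
    m[y0:y1,x0:x1]=f(hsv)[y0:y1,x0:x1]
    cs=max(cv2.findContours(m,0,2)[0],key=cv2.contourArea);M=cv2.moments(cs);return (M["m10"]/M["m00"],M["m01"]/M["m00"]),cs
red=lambda h:((h[...,0]<12)|(h[...,0]>168))&(h[...,1]>80)&(h[...,2]>90)
dark=lambda h:(h[...,2]<95)
rs,_=blob("side",(272,238,297,256),red);rt,_=blob("top",(328,205,355,230),red)
print("cap",rs,rt,plane(S,rs,.133),plane(T,rt,.133),two(S,rs,T,rt))
# bowl rim in top: ellipse by rays at rim height z=.046 
u=tz([(78,212),(380,212),(228,60),(228,368),(120,105),(338,105),(120,322),(336,320)])
P=plane(T,u,.048)[:,:2];A=np.c_[2*P,np.ones(len(P))];x=np.linalg.lstsq(A,(P**2).sum(1),rcond=None)[0]
print("bowl top rim",x[:2],np.sqrt(x[2]+x[0]**2+x[1]**2), np.linalg.norm(P-x[:2],axis=1))
u=sz([(50,135),(335,135),(192,242),(75,195),(312,195),(120,225),(265,225)])
P=plane(S,u,.046)[:,:2];A=np.c_[2*P,np.ones(len(P))];x2=np.linalg.lstsq(A,(P**2).sum(1),rcond=None)[0]
print("bowl side rim",x2[:2],np.sqrt(x2[2]+x2[0]**2+x2[1]**2), np.linalg.norm(P-x2[:2],axis=1))
# pad front from top; 
pf=plane(T,tz([(424,232)]),.062);print("pad front?",pf)
E
python3 meas.py
```

```text
corners [[ 0.6346305   0.20995776  0.016     ]
 [ 0.59201166 -0.26906442  0.016     ]
 [ 0.39193801 -0.25390282  0.016     ]
 [ 0.43423971  0.22862624  0.016     ]] [np.float64(0.4809143482857532), np.float64(0.20064730352458704), np.float64(0.4843797373234568), np.float64(0.20125849307892024)] [ 0.51320497 -0.02109581  0.016     ]
rig yaw -5.047050158935292 -4.828716143279444
cap (283.9603729603729, 245.59207459207457) (339.3995271867612, 215.3593380614657) [[ 0.49964328 -0.14953111  0.133     ]] [[ 0.50205391 -0.14913368  0.133     ]] (array([ 0.50087742, -0.14914094,  0.13268399]), np.float64(0.00239606626312405))
bowl top rim [0.5239742  0.09397783] 0.10472554475613656 [0.10296635 0.10366032 0.10522356 0.10622131 0.10520966 0.10537391
 0.10511457 0.10399624]
bowl side rim [0.52035739 0.0843292 ] 0.1048409531912148 [0.10623374 0.10511555 0.10815201 0.10247254 0.10374408 0.10385596
 0.10421189]
pad front? [[ 0.50737863 -0.03882113  0.062     ]]
```

Run:
```python
from h import *
d=pickle.load(open("d0.pkl","rb"))
S,T=d["side"],d["top"]
hsv=cv2.cvtColor(T["image"],cv2.COLOR_BGR2HSV)
m=np.zeros((420,560),np.uint8);m[190:235,245:290]=cv2.inRange(hsv,(90,70,60),(115,255,255))[190:235,245:290]
cs=max(cv2.findContours(m,0,2)[0],key=cv2.contourArea);(c,ax,_)=cv2.fitEllipse(cs);print(c,ax,plane(T,c,.106),plane(T,c,.1))
cv2.imwrite("pics/tb.png",cv2.resize(T["image"][175:250,230:330],None,fx=8,fy=8,interpolation=cv2.INTER_CUBIC))
cv2.imwrite("pics/sb.png",cv2.resize(S["image"][175:260,240:330],None,fx=7,fy=7,interpolation=cv2.INTER_CUBIC))
for n,c in(("side",S),("top",T)): print(n,proj(c,[(.524,.094,.106),(.524,.094,.046)]))
```

```text
(264.8512268066406, 211.20751953125) (13.636808395385742, 14.109923362731934) [[0.52173056 0.09332512 0.106     ]] [[0.52227506 0.0935342  0.1       ]]
side [[283.65311047 191.44044518]
 [283.78196144 207.57686818]]
top [[264.63834081 210.52538919]
 [265.27613119 212.12542268]]
```

View pics/tb.png

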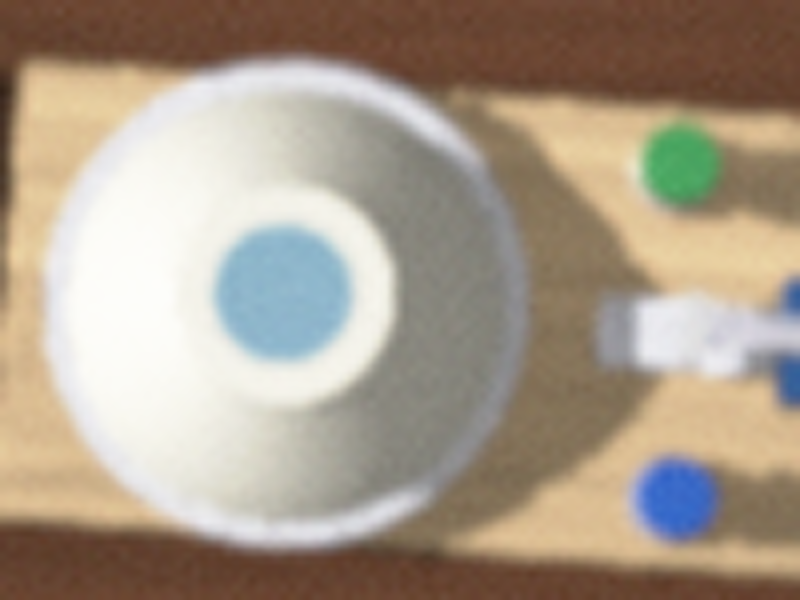

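View pics/sb.png

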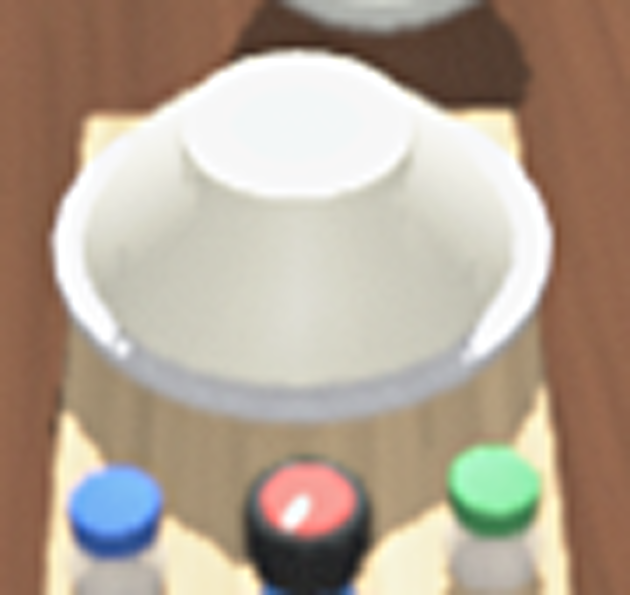

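>>> step_arm(
  series=[
    {"tx": -0.058,"ty": -0.076,"tz": 0,"yaw": 0,"grip": 0},
    {"tx": -0.116,"ty": -0.152,"tz": 0,"yaw": -0.02,"grip": 0},
    {"tx": -0.174,"ty": -0.228,"tz": 0,"yaw": -0.04,"grip": 0},
    {"tx": -0.232,"ty": -0.304,"tz": 0,"yaw": -0.06,"grip": 0},
    {"tx": -0.29,"ty": -0.38,"tz": 0,"yaw": -0.08,"grip": 0},
    {"tx": -0.348,"ty": -0.457,"tz": 0,"yaw": -0.0875,"grip": 0},
    {"tx": -0.406,"ty": -0.533,"tz": 0,"yaw": -0.0875,"grip": 0},
    {"tx": -0.464,"ty": -0.609,"tz": 0,"yaw": -0.0875,"grip": 0},
    {"tx": -0.522,"ty": -0.685,"tz": 0,"yaw": -0.0875,"grip": 0},
    {"tx": -0.522,"ty": -0.685,"tz": 0,"yaw": -0.0875,"grip": 0},
  ],
)

```text
time_s: 1.1
tcp_pos: [0.3419, 0.2464, 0.2375]
eef_rot: [-179.9, 0.1, 174.7]
wrist_force: [0.1, 0.6, 0.4]
gripper_width: 0.0933
```

>>> step_arm(
  series=[
    {"tx": -0.045,"ty": -0.085,"tz": 0,"yaw": 0.07,"grip": 0},
    {"tx": -0.09,"ty": -0.17,"tz": 0,"yaw": 0.14,"grip": 0},
    {"tx": -0.135,"ty": -0.255,"tz": 0,"yaw": 0.21,"grip": 0},
    {"tx": -0.18,"ty": -0.34,"tz": 0,"yaw": 0.28,"grip": 0},
    {"tx": -0.22,"ty": -0.425,"tz": 0,"yaw": 0.35,"grip": 0},
    {"tx": -0.26,"ty": -0.51,"tz": 0,"yaw": 0.42,"grip": 0},
    {"tx": -0.3,"ty": -0.595,"tz": 0,"yaw": 0.49,"grip": 0},
    {"tx": -0.34,"ty": -0.68,"tz": 0,"yaw": 0.56,"grip": 0},
    {"tx": -0.39,"ty": -0.757,"tz": 0,"yaw": 0.63,"grip": 0},
    {"tx": -0.39,"ty": -0.757,"tz": 0,"yaw": 0.7,"grip": 0},
    {"tx": -0.39,"ty": -0.757,"tz": 0,"yaw": 0.7475,"grip": 0},
    {"tx": -0.39,"ty": -0.757,"tz": 0,"yaw": 0.7475,"grip": 0},
  ],
)

```text
time_s: 2.3
tcp_pos: [0.5011, -0.1484, 0.2376]
eef_rot: [-180.0, 0.1, 84.9]
wrist_force: [0.4, -0.2, -0.3]
gripper_width: 0.0928
```

>>> step_arm(
  series=[
    {"tz": 0.08,"grip": 0},
    {"tz": 0.14,"grip": 0.2},
    {"tz": 0.19,"grip": 0.3},
    {"tz": 0.22,"grip": 0.3},
    {"tz": 0.234,"grip": 0.3},
    {"tz": 0.234,"grip": 0.3},
  ],
  grip_force=5,
)

```text
schema error: expected keys grip, tx, ty, tz, yaw
```

Run:
```python
from cell import telemetry, vision
import cv2,numpy as np
o=telemetry.get_obs();print(o)
a=vision.get_image("side")["image"][150:330,210:360];b=vision.get_image("top")["image"][170:260,260:380]
cv2.imwrite("pics/g1.png",np.hstack([cv2.resize(a,(500,600)),cv2.resize(b,(300,600)) if 0 else np.pad(cv2.resize(b,(300,225)),((0,375),(0,0),(0,0)))]))
```

```text
{'time_s': 2.3, 'joints': array([-1.92563780e+01, -1.25956702e+01,  1.01108874e+02, -5.69407486e-02,
        9.14744007e+01, -1.41256751e+01]), 'qvel': array([ 3.67868073e-01, -7.27736243e-01,  3.08515781e-01, -3.76151049e-04,
        1.41715002e-01, -7.48136163e+00]), 'joint_efforts': array([-9.62388106e-01, -4.30146861e+01, -6.25457525e+01,  4.49719594e-02,
        9.66972584e-03,  2.57963374e+00]), 'tcp_pos': array([ 0.50112922, -0.14835172,  0.23760172]), 'eef_rot': array([-1.79998129e+02,  5.82256566e-02,  8.48678268e+01]), 'wrist_force': array([ 0.38288417, -0.19090955, -0.34599643]), 'moment': array([-0.05332178,  0.10243941, -0.03467793]), 'gripper_width': 0.0928276939794738}
```

View pics/g1.png

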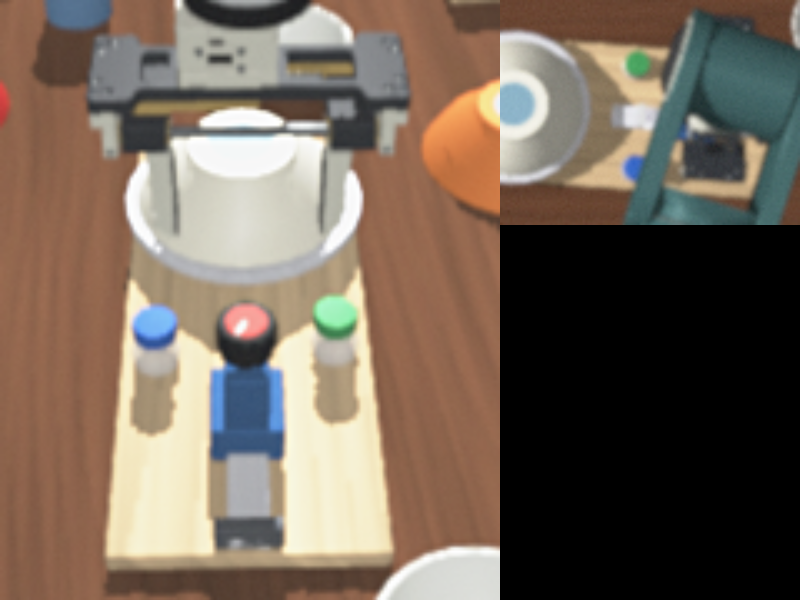

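The gripper stands above the knob, jaws across the rail, with the knob centred between the fingers. Every row needs all five keys.

>>> step_arm(
  series=[
    {"tx": 0,"ty": 0,"yaw": 0,"tz": 0.08,"grip": 0},
    {"tx": 0,"ty": 0,"yaw": 0,"tz": 0.14,"grip": 0},
    {"tx": 0,"ty": 0,"yaw": 0,"tz": 0.19,"grip": 0.2},
    {"tx": 0,"ty": 0,"yaw": 0,"tz": 0.22,"grip": 0.3},
    {"tx": 0,"ty": 0,"yaw": 0,"tz": 0.234,"grip": 0.3},
    {"tx": 0,"ty": 0,"yaw": 0,"tz": 0.234,"grip": 0.3},
  ],
  grip_force=5,
)

```text
time_s: 3.0
tcp_pos: [0.5011, -0.148, 0.1209]
eef_rot: [180.0, 0.1, 85.3]
wrist_force: [-0.8, 0.2, 0.1]
gripper_width: 0.0674
```

Run:
```python
from cell import telemetry, vision
import cv2,numpy as np
o=telemetry.get_obs();print(o)
a=vision.get_image("side")["image"][150:330,210:360]
cv2.imwrite("pics/g2.png",cv2.resize(a,(500,600)))
```

```text
{'time_s': 3.0, 'joints': array([-1.92234137e+01, -9.42858158e+00,  1.09330343e+02, -6.03612390e-02,
        8.00658017e+01, -1.44663861e+01]), 'qvel': array([-0.13250068, -0.75509907, -1.5030653 ,  0.11859873,  0.91325203,
        0.32353637]), 'joint_efforts': array([ 8.06827541e-02, -4.47472250e+01, -5.83591819e+01,  6.75419765e-02,
       -3.21779447e-01, -3.48757894e-02]), 'tcp_pos': array([ 0.5011139 , -0.14804158,  0.12087904]), 'eef_rot': array([1.79983451e+02, 6.56786062e-02, 8.52533594e+01]), 'wrist_force': array([-0.77833929,  0.2427708 ,  0.05217168]), 'moment': array([-0.09265291,  0.05714614,  0.02237906]), 'gripper_width': 0.06739234130832586}
```

View pics/g2.png

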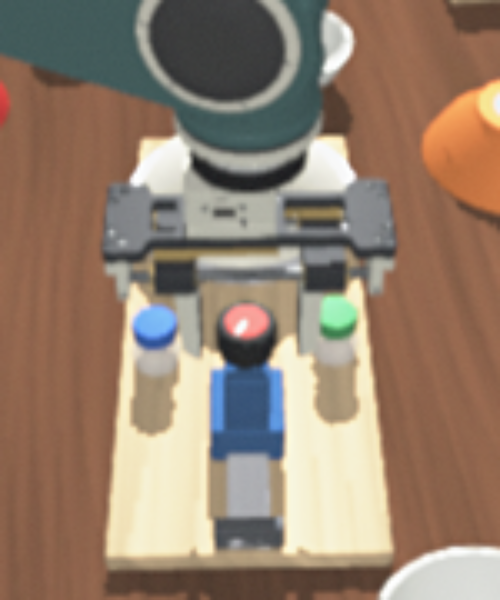

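The fingers straddle the knob at grip height. I'll close gently across the rail to find its centre in x.

>>> step_arm(
  series=[
    {"tx": 0,"ty": 0,"tz": 0,"yaw": 0,"grip": 0.5},
    {"tx": 0,"ty": 0,"tz": 0,"yaw": 0,"grip": 0.6},
    {"tx": 0,"ty": 0,"tz": 0,"yaw": 0,"grip": 0.7},
    {"tx": 0,"ty": 0,"tz": 0,"yaw": 0,"grip": 0.7},
    {"tx": 0,"ty": 0,"tz": 0,"yaw": 0,"grip": 0.7},
    {"tx": 0,"ty": 0,"tz": 0,"yaw": 0,"grip": 0.7},
  ],
  grip_force=20,
)

```text
time_s: 3.65
tcp_pos: [0.4997, -0.1482, 0.1224]
eef_rot: [-179.8, 0.1, 85.2]
wrist_force: [-21.5, 2.2, 13.6]
gripper_width: 0.0417
```

```bash
cat > st.py <<'E'
from cell import telemetry
import numpy as np
o=telemetry.get_obs()
th=np.radians(-4.95);ux=np.array([np.cos(th),np.sin(th)]);uy=np.array([-np.sin(th),np.cos(th)])
f=o["wrist_force"];p=o["tcp_pos"]
print("t",o["time_s"],"tcp",p.round(5),"yaw",round(o["eef_rot"][2],2),"q6",round(o["joints"][5],1),"w",round(o["gripper_width"],4))
print("F rigx %.2f rigy %.2f z %.2f"%(f[:2]@ux,f[:2]@uy,f[2]),"M",o["moment"].round(3),"along rigy",round(p[:2]@uy,5),"rigx",round(p[:2]@ux,5))
E
python3 st.py
```

```text
t 3.65 tcp [ 0.49973 -0.14817  0.12236] yaw 85.23 q6 -14.5 w 0.0417
F rigx -21.64 rigy 0.37 z 13.58 M [ 0.368  4.112 -0.093] along rigy -0.1045 rigx 0.51065
```

>>> step_arm(
  series=[
    {"tx": 0,"ty": 0,"tz": 0,"yaw": 0,"grip": 0.7},
    {"tx": 0,"ty": 0,"tz": 0,"yaw": 0,"grip": 0.7},
    {"tx": 0,"ty": 0,"tz": 0,"yaw": 0,"grip": 0.7},
  ],
)

```text
time_s: 3.95
tcp_pos: [0.4994, -0.1481, 0.1226]
eef_rot: [-179.8, 0.1, 85.2]
wrist_force: [-8.0, 1.2, 4.3]
gripper_width: 0.0419
```

```bash
python3 st.py
```

```text
t 3.95 tcp [ 0.49936 -0.14814  0.12258] yaw 85.23 q6 -14.5 w 0.0419
F rigx -8.06 rigy 0.52 z 4.25 M [0.169 1.251 0.015] along rigy -0.1045 rigx 0.51028
```

>>> step_arm(
  series=[
    {"tx": 0,"ty": 0,"tz": 0,"yaw": 0,"grip": 0.7},
    {"tx": 0,"ty": 0,"tz": 0,"yaw": 0,"grip": 0.7},
    {"tx": 0,"ty": 0,"tz": 0,"yaw": 0,"grip": 0.7},
  ],
)

```text
time_s: 4.25
tcp_pos: [0.4993, -0.1481, 0.1226]
eef_rot: [-179.8, 0.1, 85.2]
wrist_force: [-5.2, 0.3, 1.8]
gripper_width: 0.0415
```

```bash
python3 st.py
```

```text
t 4.25 tcp [ 0.4993  -0.14813  0.12264] yaw 85.23 q6 -14.5 w 0.0415
F rigx -5.18 rigy -0.11 z 1.82 M [ 0.071  0.655 -0.062] along rigy -0.1045 rigx 0.51022
```

>>> step_arm(
  series=[
    {"tx": 0,"ty": 0,"tz": 0,"yaw": 0,"grip": 0.2},
    {"tx": 0,"ty": -0.0004,"tz": 0.002,"yaw": 0,"grip": 0.2},
    {"tx": 0,"ty": -0.0004,"tz": 0.004,"yaw": -0.07,"grip": 0.2},
    {"tx": 0,"ty": -0.0004,"tz": 0.004,"yaw": -0.14,"grip": 0.2},
    {"tx": 0,"ty": -0.0004,"tz": 0.004,"yaw": -0.21,"grip": 0.2},
    {"tx": 0,"ty": -0.0004,"tz": 0.004,"yaw": -0.28,"grip": 0.2},
    {"tx": 0,"ty": -0.0004,"tz": 0.004,"yaw": -0.35,"grip": 0.2},
    {"tx": 0,"ty": -0.0004,"tz": 0.004,"yaw": -0.42,"grip": 0.2},
    {"tx": 0,"ty": -0.0004,"tz": 0.004,"yaw": -0.49,"grip": 0.2},
    {"tx": 0,"ty": -0.0004,"tz": 0.004,"yaw": -0.56,"grip": 0.2},
    {"tx": 0,"ty": -0.0004,"tz": 0.004,"yaw": -0.63,"grip": 0.2},
    {"tx": 0,"ty": -0.0004,"tz": 0.004,"yaw": -0.7,"grip": 0.2},
  ],
)

```text
time_s: 5.45
tcp_pos: [0.4993, -0.1481, 0.1207]
eef_rot: [-179.9, -0.2, 169.6]
wrist_force: [0.7, -0.4, 0.6]
gripper_width: 0.0746
```

```bash
python3 st.py
```

```text
t 5.45 tcp [ 0.49929 -0.14815  0.12066] yaw 169.58 q6 -98.8 w 0.0746
F rigx 0.70 rigy -0.32 z 0.61 M [0.013 0.035 0.006] along rigy -0.10451 rigx 0.51021
```

>>> step_arm(
  series=[
    {"tx": 0.0004,"ty": 0,"tz": 0,"yaw": -0.045,"grip": 0.2},
    {"tx": 0.0004,"ty": 0,"tz": 0,"yaw": -0.045,"grip": 0.4},
    {"tx": 0.0004,"ty": 0,"tz": 0,"yaw": -0.045,"grip": 0.6},
    {"tx": 0.0004,"ty": 0,"tz": 0,"yaw": -0.045,"grip": 0.7},
    {"tx": 0.0004,"ty": 0,"tz": 0,"yaw": -0.045,"grip": 0.7},
    {"tx": 0.0004,"ty": 0,"tz": 0,"yaw": -0.045,"grip": 0.7},
    {"tx": 0.0004,"ty": 0,"tz": 0,"yaw": -0.045,"grip": 0.7},
  ],
  grip_force=40,
)

```text
time_s: 6.15
tcp_pos: [0.4991, -0.1484, 0.1207]
eef_rot: [-179.9, -0.2, 174.9]
wrist_force: [-0.0, -4.0, 0.3]
gripper_width: 0.0412
```

```bash
python3 st.py
```

```text
t 6.15 tcp [ 0.49911 -0.1484   0.12072] yaw 174.94 q6 -104.2 w 0.0412
F rigx 0.33 rigy -3.97 z 0.34 M [-0.693  0.052 -0.068] along rigy -0.10478 rigx 0.51005
```

>>> step_arm(
  series=[
    {"tx": 0,"ty": 0.01,"tz": 0,"yaw": 0,"grip": 0.7},
    {"tx": 0,"ty": 0.025,"tz": 0,"yaw": 0,"grip": 0.7},
    {"tx": 0,"ty": 0.04,"tz": 0,"yaw": 0,"grip": 0.7},
    {"tx": 0,"ty": 0.055,"tz": 0,"yaw": 0,"grip": 0.7},
    {"tx": 0,"ty": 0.07,"tz": 0,"yaw": 0,"grip": 0.7},
    {"tx": 0,"ty": 0.085,"tz": 0,"yaw": 0,"grip": 0.7},
    {"tx": 0,"ty": 0.1,"tz": 0,"yaw": 0,"grip": 0.7},
    {"tx": 0,"ty": 0.11,"tz": 0,"yaw": 0,"grip": 0.7},
    {"tx": 0,"ty": 0.12,"tz": 0,"yaw": 0,"grip": 0.7},
    {"tx": 0,"ty": 0.12,"tz": 0,"yaw": 0,"grip": 0.7},
  ],
)

```text
time_s: 7.15
tcp_pos: [0.5045, -0.0881, 0.1207]
eef_rot: [-179.9, -0.2, 175.0]
wrist_force: [1.8, 2.1, 1.1]
gripper_width: 0.0415
```

```bash
python3 st.py
python3 - <<'E'
from cell import vision
import cv2,pickle
d={n:vision.get_image(n) for n in("side","top")}
pickle.dump(d,open("d1.pkl","wb"))
cv2.imwrite("pics/s60.png",cv2.resize(d["side"]["image"][170:300,235:335],(460,598),interpolation=2))
cv2.imwrite("pics/t60.png",cv2.resize(d["top"]["image"][175:250,230:330],(800,600),interpolation=2))
E
```

```text
t 7.15 tcp [ 0.50455 -0.08815  0.12071] yaw 174.95 q6 -97.6 w 0.0415
F rigx 1.61 rigy 2.28 z 1.11 M [ 0.39  -0.208 -0.018] along rigy -0.04428 rigx 0.51027
```

View pics/t60.png

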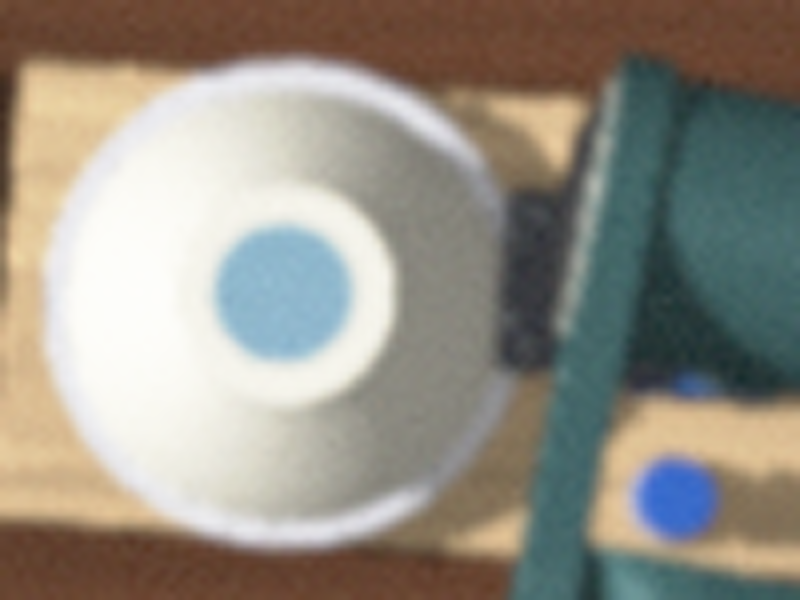

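View pics/s60.png

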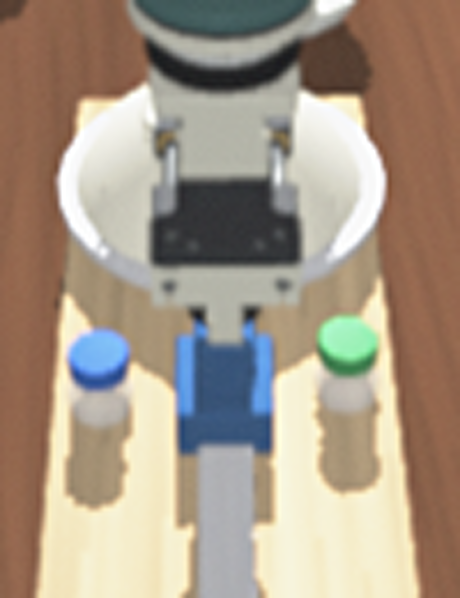

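>>> step_arm(
  series=[
    {"tx": 0,"ty": 0.004,"tz": 0,"yaw": 0,"grip": 0.7},
    {"tx": 0,"ty": 0.008,"tz": 0,"yaw": 0,"grip": 0.7},
    {"tx": 0,"ty": 0.012,"tz": 0,"yaw": 0,"grip": 0.7},
    {"tx": 0,"ty": 0.014,"tz": 0,"yaw": 0,"grip": 0.7},
    {"tx": 0,"ty": 0.016,"tz": 0,"yaw": 0,"grip": 0.7},
  ],
)

```text
time_s: 7.75
tcp_pos: [0.5052, -0.0805, 0.1207]
eef_rot: [-179.9, -0.2, 174.9]
wrist_force: [0.3, -4.9, 0.3]
gripper_width: 0.0409
```

```bash
python3 st.py
```

```text
t 7.75 tcp [ 0.50525 -0.08053  0.12072] yaw 174.94 q6 -96.8 w 0.0409
F rigx 0.70 rigy -4.87 z 0.33 M [-0.869 -0.13  -0.049] along rigy -0.03664 rigx 0.51031
```

>>> step_arm(
  series=[
    {"tx": 0,"ty": 0.001,"tz": 0,"yaw": 0,"grip": 0.7},
    {"tx": 0,"ty": 0.002,"tz": 0,"yaw": 0,"grip": 0.7},
    {"tx": 0,"ty": 0.003,"tz": 0,"yaw": 0,"grip": 0.7},
  ],
)

```text
time_s: 8.05
tcp_pos: [0.5054, -0.0793, 0.1207]
eef_rot: [-179.9, -0.2, 174.9]
wrist_force: [1.0, -5.4, 1.7]
gripper_width: 0.0417
```

```bash
python3 st.py
```

```text
t 8.05 tcp [ 0.50537 -0.0793   0.12071] yaw 174.93 q6 -96.6 w 0.0417
F rigx 1.48 rigy -5.32 z 1.72 M [-0.882 -0.131  0.048] along rigy -0.0354 rigx 0.51033
```

>>> step_arm(
  series=[
    {"tx": 0,"ty": 0.001,"tz": 0,"yaw": 0,"grip": 0.7},
    {"tx": 0,"ty": 0.002,"tz": 0,"yaw": 0,"grip": 0.7},
    {"tx": 0,"ty": 0.0025,"tz": 0,"yaw": 0,"grip": 0.7},
  ],
)

```text
time_s: 8.35
tcp_pos: [0.5054, -0.0783, 0.1207]
eef_rot: [-179.8, -0.2, 174.9]
wrist_force: [0.3, -6.1, 0.8]
gripper_width: 0.0414
```

```bash
python3 st.py
```

```text
t 8.35 tcp [ 0.50545 -0.07829  0.12068] yaw 174.91 q6 -96.5 w 0.0414
F rigx 0.86 rigy -6.08 z 0.80 M [-0.793 -0.143  0.003] along rigy -0.03439 rigx 0.51032
```

>>> step_arm(
  series=[
    {"tx": 0,"ty": 0.001,"tz": 0,"yaw": 0,"grip": 0.7},
    {"tx": 0,"ty": 0.002,"tz": 0,"yaw": 0,"grip": 0.7},
    {"tx": 0,"ty": 0.0025,"tz": 0,"yaw": 0,"grip": 0.7},
  ],
)

```text
time_s: 8.65
tcp_pos: [0.5056, -0.0773, 0.1207]
eef_rot: [-179.8, -0.2, 174.9]
wrist_force: [0.8, -5.0, 0.3]
gripper_width: 0.0411
```

```bash
python3 st.py
```

```text
t 8.65 tcp [ 0.50555 -0.07731  0.12073] yaw 174.9 q6 -96.3 w 0.0411
F rigx 1.20 rigy -4.88 z 0.31 M [-0.802 -0.147  0.015] along rigy -0.0334 rigx 0.51034
```

>>> step_arm(
  series=[
    {"tx": 0,"ty": 0.001,"tz": 0,"yaw": 0,"grip": 0.7},
    {"tx": 0,"ty": 0.0016,"tz": 0,"yaw": 0,"grip": 0.7},
  ],
)

```text
time_s: 8.85
tcp_pos: [0.5056, -0.0768, 0.1207]
eef_rot: [-179.8, -0.2, 174.9]
wrist_force: [-0.2, -4.2, 0.7]
gripper_width: 0.0415
```

```bash
python3 st.py
```

```text
t 8.85 tcp [ 0.5056  -0.07679  0.12073] yaw 174.89 q6 -96.2 w 0.0415
F rigx 0.20 rigy -4.20 z 0.67 M [-0.842 -0.108  0.053] along rigy -0.03288 rigx 0.51034
```

>>> step_arm(
  series=[
    {"tx": 0,"ty": 0.001,"tz": 0,"yaw": 0,"grip": 0.7},
    {"tx": 0,"ty": 0.0016,"tz": 0,"yaw": 0,"grip": 0.7},
  ],
)

```text
time_s: 9.05
tcp_pos: [0.5056, -0.0763, 0.1207]
eef_rot: [-179.8, -0.2, 174.9]
wrist_force: [0.3, -4.4, 1.0]
gripper_width: 0.0415
```

```bash
python3 st.py
```

```text
t 9.05 tcp [ 0.50561 -0.07629  0.12068] yaw 174.88 q6 -96.1 w 0.0415
F rigx 0.72 rigy -4.33 z 1.05 M [-0.792 -0.101  0.087] along rigy -0.03237 rigx 0.51031
```

>>> step_arm(
  series=[
    {"tx": 0,"ty": 0.001,"tz": 0,"yaw": 0,"grip": 0.7},
    {"tx": 0,"ty": 0.0016,"tz": 0,"yaw": 0,"grip": 0.7},
  ],
)

```text
time_s: 9.25
tcp_pos: [0.5057, -0.0758, 0.1207]
eef_rot: [-179.7, -0.2, 174.9]
wrist_force: [0.5, -7.6, 0.0]
gripper_width: 0.0417
```

```bash
python3 st.py
```

```text
t 9.25 tcp [ 0.50568 -0.07584  0.1207 ] yaw 174.86 q6 -96.0 w 0.0417
F rigx 1.13 rigy -7.56 z 0.03 M [-1.03  -0.088  0.03 ] along rigy -0.03192 rigx 0.51034
```

>>> step_arm(
  series=[
    {"tx": 0,"ty": 0.001,"tz": 0,"yaw": 0,"grip": 0.7},
    {"tx": 0,"ty": 0.0016,"tz": 0,"yaw": 0,"grip": 0.7},
  ],
)

```text
time_s: 9.45
tcp_pos: [0.5057, -0.0756, 0.1207]
eef_rot: [-179.7, -0.2, 174.8]
wrist_force: [0.6, -8.8, -0.1]
gripper_width: 0.0412
```

```bash
python3 st.py
```

```text
t 9.45 tcp [ 0.5057  -0.07556  0.12071] yaw 174.85 q6 -95.9 w 0.0412
F rigx 1.35 rigy -8.70 z -0.07 M [-1.376 -0.037  0.058] along rigy -0.03164 rigx 0.51034
```

Contact: the force rose from 5 N to about 8.7 N, and the advance shrank. I'll stop pushing and check the bowl.

>>> step_arm(
  series=[
    {"tx": 0,"ty": 0,"tz": 0,"yaw": 0,"grip": 0.7},
    {"tx": 0,"ty": 0,"tz": 0,"yaw": 0,"grip": 0.7},
  ],
)

```text
time_s: 9.65
tcp_pos: [0.5057, -0.0757, 0.1207]
eef_rot: [-179.7, -0.2, 174.8]
wrist_force: [0.1, -4.1, 0.2]
gripper_width: 0.0412
```

```bash
python3 st.py
python3 - <<'E'
from cell import vision
import cv2,pickle,numpy as np
d={n:vision.get_image(n) for n in("side","top")}
pickle.dump(d,open("d2.pkl","wb"))
for f in("d0","d1","d2"):
    e=pickle.load(open(f+".pkl","rb"));T=e["top"]["image"]
    h=cv2.cvtColor(T,cv2.COLOR_BGR2HSV)
    m=cv2.inRange(h,(90,70,60),(115,255,255))[190:235,245:290]
    w=m/255.*1; ys,xs=np.nonzero(m); print(f,xs.mean()+245,ys.mean()+190,len(xs))
a=pickle.load(open("d1.pkl","rb"))["top"]["image"][178:247,230:290]
b=d["top"]["image"][178:247,230:290]
print(cv2.phaseCorrelate(a.mean(2)[:, :50].copy(),b.mean(2)[:, :50].copy()))
E
python3 st.py
```

```text
t 9.65 tcp [ 0.50571 -0.07566  0.1207 ] yaw 174.84 q6 -95.9 w 0.0412
F rigx 0.47 rigy -4.11 z 0.20 M [-0.513 -0.163  0.012] along rigy -0.03174 rigx 0.51035
d0 264.85798816568047 211.22485207100593 169
d1 264.8224852071006 211.18934911242604 169
d2 264.9421965317919 211.1387283236994 173
((0.0019204976086122372, -0.03542682356395943), 0.9411850079636794)
t 9.75 tcp [ 0.5057  -0.07565  0.1207 ] yaw 174.84 q6 -95.9 w 0.0412
F rigx 1.35 rigy -5.03 z -0.34 M [-0.616 -0.161 -0.031] along rigy -0.03173 rigx 0.51034
```

>>> step_arm(
  series=[
    {"tx": 0,"ty": -0.0002,"tz": 0,"yaw": 0.03,"grip": 0.7},
    {"tx": 0,"ty": -0.0002,"tz": 0,"yaw": 0.06,"grip": 0.7},
    {"tx": 0,"ty": -0.0002,"tz": 0,"yaw": 0.09,"grip": 0.7},
  ],
)

```text
time_s: 10.05
tcp_pos: [0.5057, -0.0757, 0.1207]
eef_rot: [-179.6, -0.1, 163.9]
wrist_force: [1.7, -3.1, 1.4]
gripper_width: 0.0413
```

```bash
python3 st.py
```

```text
t 10.05 tcp [ 0.50571 -0.07572  0.1207 ] yaw 163.89 q6 -85.0 w 0.0413
F rigx 1.98 rigy -2.90 z 1.43 M [-0.374 -0.231  0.023] along rigy -0.0318 rigx 0.51036
```

>>> step_arm(
  series=[
    {"tx": 0,"ty": 0,"tz": 0,"yaw": 0.03,"grip": 0.7},
    {"tx": 0,"ty": 0,"tz": 0,"yaw": 0.06,"grip": 0.7},
    {"tx": 0,"ty": 0,"tz": 0,"yaw": 0.08,"grip": 0.7},
  ],
)

```text
time_s: 10.35
tcp_pos: [0.5057, -0.0757, 0.1207]
eef_rot: [-179.6, -0.0, 154.2]
wrist_force: [0.3, -3.6, 0.8]
gripper_width: 0.0412
```

```bash
python3 st.py
```

```text
t 10.35 tcp [ 0.50573 -0.07571  0.12071] yaw 154.15 q6 -75.3 w 0.0412
F rigx 0.59 rigy -3.57 z 0.76 M [-0.449 -0.248  0.057] along rigy -0.03179 rigx 0.51038
```

>>> step_arm(
  series=[
    {"tx": 0,"ty": 0,"tz": 0,"yaw": 0.02,"grip": 0.7},
    {"tx": 0,"ty": 0,"tz": 0,"yaw": 0.04,"grip": 0.7},
  ],
)

```text
time_s: 10.55
tcp_pos: [0.5057, -0.0757, 0.1207]
eef_rot: [-179.6, -0.0, 149.2]
wrist_force: [0.6, -4.4, 0.9]
gripper_width: 0.0416
```

```bash
python3 st.py
```

```text
t 10.55 tcp [ 0.50571 -0.07572  0.12069] yaw 149.25 q6 -70.4 w 0.0416
F rigx 0.95 rigy -4.31 z 0.88 M [-0.496 -0.168  0.04 ] along rigy -0.0318 rigx 0.51036
```

>>> step_arm(
  series=[
    {"tx": 0,"ty": 0,"tz": 0,"yaw": 0.02,"grip": 0.7},
    {"tx": 0,"ty": 0,"tz": 0,"yaw": 0.04,"grip": 0.7},
  ],
)

```text
time_s: 10.75
tcp_pos: [0.5057, -0.0757, 0.1207]
eef_rot: [-179.6, 0.0, 144.3]
wrist_force: [1.0, -3.5, 1.3]
gripper_width: 0.0415
```

```bash
python3 st.py
```

```text
t 10.75 tcp [ 0.50572 -0.0757   0.12068] yaw 144.35 q6 -65.5 w 0.0415
F rigx 1.30 rigy -3.40 z 1.31 M [-0.485 -0.137  0.008] along rigy -0.03178 rigx 0.51036
```

>>> step_arm(
  series=[
    {"tx": 0,"ty": 0,"tz": 0,"yaw": 0.02,"grip": 0.7},
    {"tx": 0,"ty": 0,"tz": 0,"yaw": 0.04,"grip": 0.7},
  ],
)

```text
time_s: 10.95
tcp_pos: [0.5057, -0.0757, 0.1207]
eef_rot: [-179.6, 0.1, 139.4]
wrist_force: [0.6, -4.4, 0.6]
gripper_width: 0.0412
```

```bash
python3 st.py
```

```text
t 10.95 tcp [ 0.50574 -0.07574  0.1207 ] yaw 139.44 q6 -60.6 w 0.0412
F rigx 1.01 rigy -4.33 z 0.63 M [-0.469 -0.212  0.054] along rigy -0.03182 rigx 0.51039
```

>>> step_arm(
  series=[
    {"tx": 0,"ty": 0,"tz": 0,"yaw": 0.02,"grip": 0.7},
    {"tx": 0,"ty": 0,"tz": 0,"yaw": 0.04,"grip": 0.7},
  ],
)

```text
time_s: 11.15
tcp_pos: [0.5057, -0.0758, 0.1207]
eef_rot: [-179.6, 0.1, 134.5]
wrist_force: [0.4, -3.7, 1.2]
gripper_width: 0.0417
```

```bash
python3 st.py
```

```text
t 11.15 tcp [ 0.50572 -0.07576  0.1207 ] yaw 134.54 q6 -55.7 w 0.0417
F rigx 0.68 rigy -3.62 z 1.23 M [-0.485 -0.208  0.021] along rigy -0.03184 rigx 0.51037
```

>>> step_arm(
  series=[
    {"tx": 0,"ty": 0,"tz": 0,"yaw": 0.02,"grip": 0.7},
    {"tx": 0,"ty": 0,"tz": 0,"yaw": 0.04,"grip": 0.7},
  ],
)

```text
time_s: 11.35
tcp_pos: [0.5057, -0.0758, 0.1207]
eef_rot: [-179.6, 0.1, 129.6]
wrist_force: [-0.3, -4.6, 0.9]
gripper_width: 0.0414
```

```bash
python3 st.py
```

```text
t 11.35 tcp [ 0.50571 -0.07577  0.12069] yaw 129.63 q6 -50.8 w 0.0414
F rigx 0.09 rigy -4.61 z 0.94 M [-0.508 -0.175  0.013] along rigy -0.03185 rigx 0.51036
```

>>> step_arm(
  series=[
    {"tx": 0,"ty": 0,"tz": 0,"yaw": 0.02,"grip": 0.7},
    {"tx": 0,"ty": 0,"tz": 0,"yaw": 0.04,"grip": 0.7},
  ],
)

```text
time_s: 11.55
tcp_pos: [0.5057, -0.0758, 0.1207]
eef_rot: [-179.7, 0.2, 124.7]
wrist_force: [0.1, -4.0, 1.1]
gripper_width: 0.0418
```

```bash
python3 st.py
```

```text
t 11.55 tcp [ 0.50571 -0.07578  0.12069] yaw 124.73 q6 -45.9 w 0.0418
F rigx 0.43 rigy -3.97 z 1.11 M [-0.552 -0.207  0.081] along rigy -0.03186 rigx 0.51036
```

>>> step_arm(
  series=[
    {"tx": 0,"ty": 0,"tz": 0,"yaw": 0.02,"grip": 0.7},
    {"tx": 0,"ty": 0,"tz": 0,"yaw": 0.04,"grip": 0.7},
  ],
)

```text
time_s: 11.75
tcp_pos: [0.5057, -0.0758, 0.1207]
eef_rot: [-179.7, 0.2, 119.8]
wrist_force: [0.2, -4.6, -0.2]
gripper_width: 0.0413
```

```bash
python3 st.py
```

```text
t 11.75 tcp [ 0.50571 -0.07578  0.1207 ] yaw 119.83 q6 -41.0 w 0.0413
F rigx 0.55 rigy -4.56 z -0.20 M [-0.557 -0.161  0.048] along rigy -0.03186 rigx 0.51036
```

>>> step_arm(
  series=[
    {"tx": 0,"ty": 0,"tz": 0,"yaw": 0.02,"grip": 0.7},
    {"tx": 0,"ty": 0,"tz": 0,"yaw": 0.04,"grip": 0.7},
  ],
)

```text
time_s: 11.95
tcp_pos: [0.5057, -0.0758, 0.1207]
eef_rot: [-179.7, 0.2, 114.9]
wrist_force: [-0.3, -4.5, 1.2]
gripper_width: 0.0413
```

```bash
python3 st.py
```

```text
t 11.95 tcp [ 0.50573 -0.07582  0.12071] yaw 114.93 q6 -36.1 w 0.0413
F rigx 0.07 rigy -4.53 z 1.25 M [-0.56  -0.257  0.027] along rigy -0.0319 rigx 0.51039
```

>>> step_arm(
  series=[
    {"tx": 0,"ty": 0,"tz": 0,"yaw": 0.02,"grip": 0.7},
    {"tx": 0,"ty": 0,"tz": 0,"yaw": 0.04,"grip": 0.7},
  ],
)

```text
time_s: 12.15
tcp_pos: [0.5057, -0.0758, 0.1207]
eef_rot: [-179.7, 0.2, 110.0]
wrist_force: [0.1, -3.6, 0.4]
gripper_width: 0.0417
```

```bash
python3 st.py
```

```text
t 12.15 tcp [ 0.5057  -0.07582  0.12068] yaw 110.02 q6 -31.1 w 0.0417
F rigx 0.37 rigy -3.56 z 0.39 M [-0.516 -0.182  0.05 ] along rigy -0.0319 rigx 0.51035
```

>>> step_arm(
  series=[
    {"tx": 0,"ty": 0,"tz": 0,"yaw": 0.02,"grip": 0.7},
    {"tx": 0,"ty": 0,"tz": 0,"yaw": 0.04,"grip": 0.7},
  ],
)

```text
time_s: 12.35
tcp_pos: [0.5057, -0.0758, 0.1207]
eef_rot: [-179.7, 0.3, 105.1]
wrist_force: [-0.3, -4.1, 0.8]
gripper_width: 0.0415
```

```bash
python3 st.py
```

```text
t 12.35 tcp [ 0.5057  -0.07585  0.12071] yaw 105.12 q6 -26.2 w 0.0415
F rigx 0.06 rigy -4.09 z 0.85 M [-0.518 -0.178  0.025] along rigy -0.03193 rigx 0.51035
```

>>> step_arm(
  series=[
    {"tx": 0,"ty": 0,"tz": 0,"yaw": 0.02,"grip": 0.7},
    {"tx": 0,"ty": 0,"tz": 0,"yaw": 0.04,"grip": 0.7},
  ],
)

```text
time_s: 12.55
tcp_pos: [0.5057, -0.0759, 0.1207]
eef_rot: [-179.7, 0.3, 100.2]
wrist_force: [0.2, -4.3, 0.8]
gripper_width: 0.0415
```

```bash
python3 st.py
```

```text
t 12.55 tcp [ 0.50566 -0.07589  0.1207 ] yaw 100.22 q6 -21.3 w 0.0415
F rigx 0.57 rigy -4.24 z 0.83 M [-0.565 -0.138  0.03 ] along rigy -0.03198 rigx 0.51033
```

>>> step_arm(
  series=[
    {"tx": 0,"ty": 0,"tz": 0,"yaw": 0.02,"grip": 0.7},
    {"tx": 0,"ty": 0,"tz": 0,"yaw": 0.04,"grip": 0.7},
  ],
)

```text
time_s: 12.75
tcp_pos: [0.5057, -0.0759, 0.1207]
eef_rot: [-179.8, 0.3, 95.3]
wrist_force: [-0.2, -4.0, -0.2]
gripper_width: 0.041
```

```bash
python3 st.py
```

```text
t 12.75 tcp [ 0.50568 -0.07588  0.12072] yaw 95.32 q6 -16.5 w 0.041
F rigx 0.19 rigy -4.01 z -0.20 M [-0.586 -0.171  0.359] along rigy -0.03196 rigx 0.51034
```

>>> step_arm(
  series=[
    {"tx": 0,"ty": 0,"tz": 0,"yaw": 0.02,"grip": 0.7},
    {"tx": 0,"ty": 0,"tz": 0,"yaw": 0.04,"grip": 0.7},
  ],
)

```text
time_s: 12.95
tcp_pos: [0.5056, -0.0759, 0.1207]
eef_rot: [-179.8, 0.3, 90.4]
wrist_force: [-0.6, -3.6, 0.2]
gripper_width: 0.0414
```

```bash
python3 st.py
```

```text
t 12.95 tcp [ 0.50564 -0.07589  0.1207 ] yaw 90.44 q6 -11.6 w 0.0414
F rigx -0.27 rigy -3.64 z 0.16 M [-0.628 -0.127  0.412] along rigy -0.03197 rigx 0.51031
```

Bite lies between yaw 100.2 and 95.3 (about 97.8), so the target yaw is about 52.8. Continuing while watching the moment.

>>> step_arm(
  series=[
    {"tx": 0,"ty": 0,"tz": 0,"yaw": 0.02,"grip": 0.7},
    {"tx": 0,"ty": 0,"tz": 0,"yaw": 0.04,"grip": 0.7},
  ],
)

```text
time_s: 13.15
tcp_pos: [0.5056, -0.0759, 0.1207]
eef_rot: [-179.8, 0.4, 85.6]
wrist_force: [-0.1, -3.7, -0.0]
gripper_width: 0.0412
```

```bash
python3 st.py
```

```text
t 13.15 tcp [ 0.50562 -0.07589  0.1207 ] yaw 85.56 q6 -6.7 w 0.0412
F rigx 0.23 rigy -3.71 z -0.05 M [-0.666 -0.128  0.334] along rigy -0.03198 rigx 0.51028
```

>>> step_arm(
  series=[
    {"tx": 0,"ty": 0,"tz": 0,"yaw": 0.02,"grip": 0.7},
    {"tx": 0,"ty": 0,"tz": 0,"yaw": 0.04,"grip": 0.7},
  ],
)

```text
time_s: 13.35
tcp_pos: [0.5056, -0.0759, 0.1207]
eef_rot: [-179.9, 0.4, 80.7]
wrist_force: [-0.3, -3.2, 1.2]
gripper_width: 0.0414
```

```bash
python3 st.py
```

```text
t 13.35 tcp [ 0.50562 -0.0759   0.1207 ] yaw 80.68 q6 -1.8 w 0.0414
F rigx -0.04 rigy -3.19 z 1.16 M [-0.6   -0.086  0.412] along rigy -0.03199 rigx 0.51028
```

>>> step_arm(
  series=[
    {"tx": 0,"ty": 0,"tz": 0,"yaw": 0.02,"grip": 0.7},
    {"tx": 0,"ty": 0,"tz": 0,"yaw": 0.04,"grip": 0.7},
  ],
)

```text
time_s: 13.55
tcp_pos: [0.5056, -0.0759, 0.1207]
eef_rot: [-179.9, 0.4, 75.8]
wrist_force: [-0.3, -4.4, 0.3]
gripper_width: 0.0414
```

```bash
python3 st.py
```

```text
t 13.55 tcp [ 0.50559 -0.0759   0.12069] yaw 75.8 q6 3.1 w 0.0414
F rigx 0.13 rigy -4.42 z 0.32 M [-0.604 -0.102  0.399] along rigy -0.03199 rigx 0.51026
```

>>> step_arm(
  series=[
    {"tx": 0,"ty": 0,"tz": 0,"yaw": 0.02,"grip": 0.7},
    {"tx": 0,"ty": 0,"tz": 0,"yaw": 0.04,"grip": 0.7},
  ],
)

```text
time_s: 13.75
tcp_pos: [0.5056, -0.0759, 0.1207]
eef_rot: [-179.9, 0.4, 70.9]
wrist_force: [0.5, -2.4, 0.6]
gripper_width: 0.0411
```

```bash
python3 st.py
```

```text
t 13.75 tcp [ 0.50559 -0.0759   0.12072] yaw 70.92 q6 8.0 w 0.0411
F rigx 0.73 rigy -2.33 z 0.57 M [-0.586 -0.073  0.435] along rigy -0.03199 rigx 0.51026
```

>>> step_arm(
  series=[
    {"tx": 0,"ty": 0,"tz": 0,"yaw": 0.02,"grip": 0.7},
    {"tx": 0,"ty": 0,"tz": 0,"yaw": 0.04,"grip": 0.7},
  ],
)

```text
time_s: 13.95
tcp_pos: [0.5056, -0.0759, 0.1207]
eef_rot: [-180.0, 0.4, 66.0]
wrist_force: [-0.3, -4.1, 1.0]
gripper_width: 0.0417
```

```bash
python3 st.py
```

```text
t 13.95 tcp [ 0.50555 -0.07589  0.12069] yaw 66.04 q6 12.9 w 0.0417
F rigx 0.10 rigy -4.10 z 1.01 M [-0.589 -0.051  0.437] along rigy -0.03198 rigx 0.51022
```

>>> step_arm(
  series=[
    {"tx": 0,"ty": 0,"tz": 0,"yaw": 0.02,"grip": 0.7},
    {"tx": 0,"ty": 0,"tz": 0,"yaw": 0.04,"grip": 0.7},
  ],
)

```text
time_s: 14.15
tcp_pos: [0.5056, -0.0759, 0.1207]
eef_rot: [-180.0, 0.4, 61.2]
wrist_force: [0.8, -4.6, 0.5]
gripper_width: 0.0415
```

```bash
python3 st.py
```

```text
t 14.15 tcp [ 0.50555 -0.0759   0.1207 ] yaw 61.16 q6 17.7 w 0.0415
F rigx 1.16 rigy -4.49 z 0.51 M [-0.642 -0.109  0.443] along rigy -0.03199 rigx 0.51021
```

>>> step_arm(
  series=[
    {"tx": 0,"ty": 0,"tz": 0,"yaw": 0.02,"grip": 0.7},
    {"tx": 0,"ty": 0,"tz": 0,"yaw": 0.04,"grip": 0.7},
    {"tx": 0,"ty": 0,"tz": 0,"yaw": 0.06,"grip": 0.7},
    {"tx": 0,"ty": 0,"tz": 0,"yaw": 0.07,"grip": 0.7},
  ],
)

```text
time_s: 14.55
tcp_pos: [0.5055, -0.0759, 0.1207]
eef_rot: [179.9, 0.4, 52.7]
wrist_force: [0.0, -3.9, 0.7]
gripper_width: 0.0413
```

```bash
python3 st.py
```

```text
t 14.55 tcp [ 0.5055  -0.07587  0.12068] yaw 52.7 q6 26.2 w 0.0413
F rigx 0.36 rigy -3.91 z 0.69 M [-0.608  0.011  0.483] along rigy -0.03197 rigx 0.51016
```

Before letting go, a very small forward nudge to confirm the pad is still in contact.

>>> step_arm(
  series=[
    {"tx": 0.0003,"ty": -0.0002,"tz": 0,"yaw": 0,"grip": 0.7},
    {"tx": 0.0003,"ty": -0.0002,"tz": 0,"yaw": 0,"grip": 0.7},
  ],
)

```text
time_s: 14.75
tcp_pos: [0.5055, -0.0758, 0.1207]
eef_rot: [179.9, 0.4, 52.8]
wrist_force: [-0.4, -5.1, 1.1]
gripper_width: 0.0413
```

```bash
python3 st.py
```

```text
t 14.75 tcp [ 0.50551 -0.07582  0.12069] yaw 52.75 q6 26.2 w 0.0413
F rigx 0.08 rigy -5.12 z 1.11 M [-0.784 -0.069  0.278] along rigy -0.03192 rigx 0.51016
```

>>> step_arm(
  series=[
    {"tx": 0.0004,"ty": -0.0002,"tz": 0,"yaw": 0,"grip": 0.7},
    {"tx": 0.0004,"ty": -0.0002,"tz": 0,"yaw": 0,"grip": 0.7},
  ],
)

```text
time_s: 14.95
tcp_pos: [0.5055, -0.0758, 0.1207]
eef_rot: [179.9, 0.5, 52.8]
wrist_force: [0.2, -6.2, -0.3]
gripper_width: 0.0415
```

```bash
python3 st.py
```

```text
t 14.95 tcp [ 0.50552 -0.07582  0.12069] yaw 52.81 q6 26.1 w 0.0415
F rigx 0.72 rigy -6.19 z -0.33 M [-0.988  0.018  0.243] along rigy -0.03192 rigx 0.51018
```

In contact: the force now exceeds the free drag with no motion. I'll relax the hand force, then let go.

>>> step_arm(
  series=[
    {"tx": -0.0004,"ty": 0.0002,"tz": 0,"yaw": 0,"grip": 0.7},
    {"tx": -0.0004,"ty": 0.0002,"tz": 0,"yaw": 0,"grip": 0.7},
  ],
)

```text
time_s: 15.15
tcp_pos: [0.5055, -0.0759, 0.1207]
eef_rot: [179.9, 0.5, 52.8]
wrist_force: [0.4, -2.2, 1.5]
gripper_width: 0.0414
```

```bash
python3 st.py
```

```text
t 15.15 tcp [ 0.5055  -0.0759   0.12067] yaw 52.85 q6 26.1 w 0.0414
F rigx 0.54 rigy -2.16 z 1.49 M [-0.368 -0.048  0.279] along rigy -0.032 rigx 0.51016
```

>>> step_arm(
  series=[
    {"tx": 0,"ty": 0,"tz": 0,"yaw": 0,"grip": 0.4},
    {"tx": 0,"ty": 0,"tz": 0,"yaw": 0,"grip": 0.3},
    {"tx": 0,"ty": 0,"tz": 0,"yaw": 0,"grip": 0.3},
    {"tx": 0,"ty": 0,"tz": -0.02,"yaw": 0,"grip": 0.3},
    {"tx": 0,"ty": 0,"tz": -0.08,"yaw": 0,"grip": 0.3},
    {"tx": 0,"ty": 0,"tz": -0.16,"yaw": 0,"grip": 0.3},
    {"tx": 0,"ty": 0,"tz": -0.24,"yaw": 0,"grip": 0.3},
    {"tx": 0,"ty": 0,"tz": -0.32,"yaw": 0,"grip": 0.3},
    {"tx": 0,"ty": 0,"tz": -0.32,"yaw": 0,"grip": 0.3},
  ],
)

```text
time_s: 16.05
tcp_pos: [0.5071, -0.0749, 0.2873]
eef_rot: [179.5, 0.3, 52.9]
wrist_force: [-0.4, 0.1, 0.2]
gripper_width: 0.0648
```

```bash
python3 st.py
```

```text
t 16.05 tcp [ 0.50712 -0.07488  0.28726] yaw 52.85 q6 26.1 w 0.0648
F rigx -0.42 rigy 0.06 z 0.16 M [-0.09   0.067  0.015] along rigy -0.03084 rigx 0.51169
```

>>> step_arm(
  series=[
    {"tx": 0.06,"ty": -0.045,"tz": 0,"yaw": 0,"grip": 0.3},
    {"tx": 0.12,"ty": -0.09,"tz": 0,"yaw": 0,"grip": 0.3},
    {"tx": 0.18,"ty": -0.135,"tz": 0,"yaw": 0,"grip": 0.3},
    {"tx": 0.24,"ty": -0.18,"tz": 0,"yaw": 0,"grip": 0.3},
    {"tx": 0.3,"ty": -0.225,"tz": 0,"yaw": 0,"grip": 0.3},
    {"tx": 0.36,"ty": -0.27,"tz": 0,"yaw": 0,"grip": 0.3},
    {"tx": 0.42,"ty": -0.315,"tz": 0,"yaw": 0,"grip": 0.3},
    {"tx": 0.48,"ty": -0.36,"tz": 0,"yaw": 0,"grip": 0.3},
    {"tx": 0.54,"ty": -0.41,"tz": 0,"yaw": 0,"grip": 0.3},
    {"tx": 0.6,"ty": -0.455,"tz": 0,"yaw": 0,"grip": 0.3},
    {"tx": 0.6,"ty": -0.455,"tz": 0,"yaw": 0,"grip": 0.3},
  ],
)

```text
time_s: 17.15
tcp_pos: [0.5063, 0.3049, 0.2833]
eef_rot: [179.6, 0.3, 53.0]
wrist_force: [1.3, 0.9, 0.8]
gripper_width: 0.065
```

```bash
python3 st.py
python3 - <<'E'
from cell import vision
from h import *
d={n:vision.get_image(n) for n in("side","top")}
pickle.dump(d,open("d3.pkl","wb"))
a=cv2.resize(d["side"]["image"][150:300,235:335],(400,600),interpolation=2)
b=cv2.resize(d["top"]["image"][175:250,230:330],(400,300),interpolation=2)
c=cv2.resize(d["top"]["image"],(400,300))
cv2.imwrite("pics/end.png",np.hstack([a,np.vstack([b,c])]))
d0=pickle.load(open("d0.pkl","rb"))
for e in(d0,d):
    T=e["top"]["image"];h=cv2.cvtColor(T,cv2.COLOR_BGR2HSV)
    m=cv2.inRange(h,(90,70,60),(115,255,255))[190:235,245:290];ys,xs=np.nonzero(m);print("foot",xs.mean()+245,ys.mean()+190,len(xs))
    for n in("side",):
        g=e[n]["image"]
h=cv2.cvtColor(d["top"]["image"],cv2.COLOR_BGR2HSV)
m=(((h[...,0]<12)|(h[...,0]>168))&(h[...,1]>80)&(h[...,2]>90))[205:230,300:355];ys,xs=np.nonzero(m)
print("cap",plane(d["top"],(xs.mean()+300,ys.mean()+205),.133))
f=lambda e,y0,y1,x0,x1:e["side"]["image"][y0:y1,x0:x1].mean(2).copy()
print("bowl side shift",cv2.phaseCorrelate(f(d0,178,236,244,322),f(d,178,236,244,322)))
E
```

```text
t 17.15 tcp [0.50626 0.30495 0.28334] yaw 53.03 q6 65.7 w 0.065
F rigx 1.23 rigy 1.06 z 0.76 M [-0.116  0.132  0.011] along rigy 0.34749 rigx 0.47806
foot 264.85798816568047 211.22485207100593 169
foot 264.94767441860466 211.11046511627907 172
cap [[ 0.50877981 -0.07468357  0.133     ]]
bowl side shift ((-0.0324226656260862, 0.18692381808113012), 0.7785834477872637)
```

View pics/end.png

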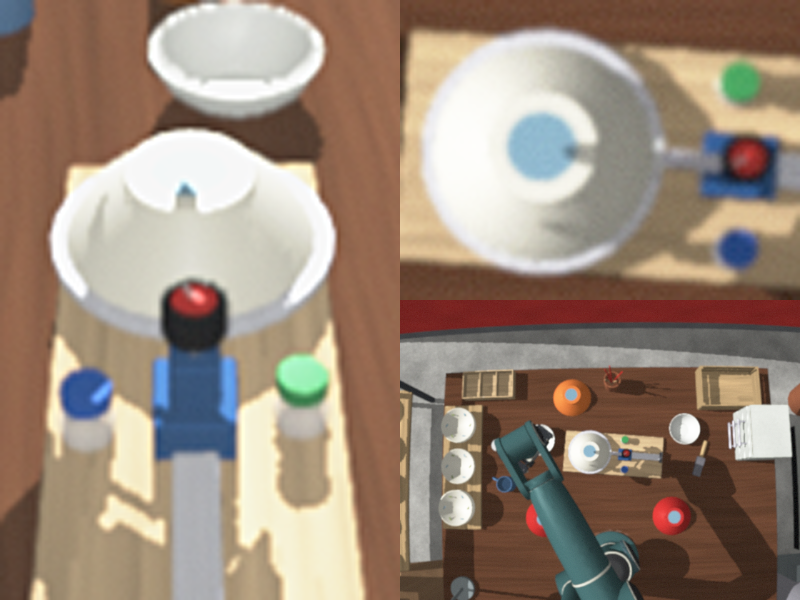

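The final picture shows the pad against the rim. The bowl, pots and other things stand where they were, and the arm is well clear. I'm handing in.

```bash
python3 -c "
from cell import close_job
print(close_job())"
```

```text
the job is handed in; nothing more can be done
None
```

I slid the carriage until the pad touched the bowl, locked it with the knob, let go, moved the arm clear and handed the job in at about 17 s.

- **Contact:** I moved the carriage about 73 mm by the knob. The push force rose from the 5 N drag to about 8.7 N at contact, so the bowl saw at most about 4 N. I relaxed the push straight away.
- **Locking:** The knob bit after about 77° of turn: the moment jumped from about 0.03 to about 0.36 to 0.41 N m. I turned about 45° past the bite and the moment ended at 0.48 N m. I only located the bite to within a 4.9° step, so the extra turn is 45° give or take about 2.5°.
- **Contact check before letting go:** A small nudge reached 6.2 N with no motion, more than the drag alone, so the pad was still touching. That was about 1 N above the drag, close to the sensor noise.
- **Bowl and bench:** In the last pictures the bowl had moved by no more than about 0.1 px in the top view and 0.2 px in the side view, under 1 mm. Shadows changed between those pictures. The pots and the other things looked unmoved.
- **Disagreements:** The hand position read 0.2 mm back while turning, which I put down to the hand being slightly off the knob's axis. While I was centring on the knob, closing the fingers briefly gave a 22 N side load, which I relieved before sliding.

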